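# Set the flip tags of the stain rack to the stock

## Task

Each bin of the stain rack has a two-leaf flip tag on the rail above and behind it: with a light fingertip push, flip over the tags that are wrong, so that the round leaf with the black disc stands behind every full bin (both of its bottle places taken) and the plain square leaf stands behind every bin with only one bottle or none. Every tag must rest fully over on its stop. Do not grip or force the tags, and leave the bottles and the things round the rack where they are.

Things in the scene. Friction and masses are not known exactly. Their poses are not given: they have to be found in the camera images.
- rack: the stain rack, fixed: an aluminium base tray 412 mm long (its y) with two end posts and a square rail along the back at 133-147 mm above the worktop. Origin: under the middle of the rail (12 mm in front of it), on the worktop. Own axes: x away from the robot (from the bins to the rail), y along the rail to the left, z up. The rack stands turned on the bench, so take its yaw from here.
- bin_a: a grey open-front bin, 66 x 92 x 48 mm (front lip 24 mm), fixed, with a low rib that parts two bottle places, 22.5 mm to the left and right of its middle. Origin: centre of its underside, 7 mm above the worktop. The bins stand in a row at 96 mm pitch, in any order; each belongs to the tag straight behind it (hinge 59 mm farther along the rack's x). Full: both places hold a bottle
- bin_b: a grey open-front bin, 66 x 92 x 48 mm (front lip 24 mm), fixed, with a low rib that parts two bottle places, 22.5 mm to the left and right of its middle. Origin: centre of its underside, 7 mm above the worktop. The bins stand in a row at 96 mm pitch, in any order; each belongs to the tag straight behind it (hinge 59 mm farther along the rack's x). Full: both places hold a bottle
- bin_c: a grey open-front bin, 66 x 92 x 48 mm (front lip 24 mm), fixed, with a low rib that parts two bottle places, 22.5 mm to the left and right of its middle. Origin: centre of its underside, 7 mm above the worktop. The bins stand in a row at 96 mm pitch, in any order; each belongs to the tag straight behind it (hinge 59 mm farther along the rack's x). Full: both places hold a bottle
- bin_d: a grey open-front bin, 66 x 92 x 48 mm (front lip 24 mm), fixed, with a low rib that parts two bottle places, 22.5 mm to the left and right of its middle. Origin: centre of its underside, 7 mm above the worktop. The bins stand in a row at 96 mm pitch, in any order; each belongs to the tag straight behind it (hinge 59 mm farther along the rack's x). Full: both places hold a bottle
- hinge_a (a point): middle of tag a's hinge pin, about 160 mm up; axes as the rack's, pin along y. Tags sit on the rail in any order, one behind each bin. On the pin turns a white angle of two leaves 95 degrees apart, each 46 mm wide, 48 mm long from the pin, 3 mm thick: the nearer has a round top and a black disc on the robot's side, the farther is plain with square corners. One stands while the other lies nearly level
- flag_a (a joint): swing of tag a, 0 to 1.31 rad. 0: round leaf stands (leans 10 degrees to the robot), square leaf lies to the rear. 1.31: round leaf lies forward over the bin, square leaf stands (leans 10 degrees rearward). The lying leaf is 5 degrees above level. Under 1 N on the inner face of the standing leaf, from the lying leaf's side, turns it; past about 0.65 its weight takes it to the far stop
- hinge_b (a point): middle of tag b's hinge pin, about 160 mm up; axes as the rack's, pin along y. Tags sit on the rail in any order, one behind each bin. On the pin turns a white angle of two leaves 95 degrees apart, each 46 mm wide, 48 mm long from the pin, 3 mm thick: the nearer has a round top and a black disc on the robot's side, the farther is plain with square corners. One stands while the other lies nearly level
- flag_b (a joint): swing of tag b, 0 to 1.31 rad. 0: round leaf stands (leans 10 degrees to the robot), square leaf lies to the rear. 1.31: round leaf lies forward over the bin, square leaf stands (leans 10 degrees rearward). The lying leaf is 5 degrees above level. Under 1 N on the inner face of the standing leaf, from the lying leaf's side, turns it; past about 0.65 its weight takes it to the far stop
- hinge_c (a point): middle of tag c's hinge pin, about 160 mm up; axes as the rack's, pin along y. Tags sit on the rail in any order, one behind each bin. On the pin turns a white angle of two leaves 95 degrees apart, each 46 mm wide, 48 mm long from the pin, 3 mm thick: the nearer has a round top and a black disc on the robot's side, the farther is plain with square corners. One stands while the other lies nearly level
- flag_c (a joint): swing of tag c, 0 to 1.31 rad. 0: round leaf stands (leans 10 degrees to the robot), square leaf lies to the rear. 1.31: round leaf lies forward over the bin, square leaf stands (leans 10 degrees rearward). The lying leaf is 5 degrees above level. Under 1 N on the inner face of the standing leaf, from the lying leaf's side, turns it; past about 0.65 its weight takes it to the far stop
- hinge_d (a point): middle of tag d's hinge pin, about 160 mm up; axes as the rack's, pin along y. Tags sit on the rail in any order, one behind each bin. On the pin turns a white angle of two leaves 95 degrees apart, each 46 mm wide, 48 mm long from the pin, 3 mm thick: the nearer has a round top and a black disc on the robot's side, the farther is plain with square corners. One stands while the other lies nearly level
- flag_d (a joint): swing of tag d, 0 to 1.31 rad. 0: round leaf stands (leans 10 degrees to the robot), square leaf lies to the rear. 1.31: round leaf lies forward over the bin, square leaf stands (leans 10 degrees rearward). The lying leaf is 5 degrees above level. Under 1 N on the inner face of the standing leaf, from the lying leaf's side, turns it; past about 0.65 its weight takes it to the far stop
- violet_1: a small dark violet dropper bottle with a black cap, 38 mm across, 97 mm tall, loose, in one of the bins. Origin: centre of its underside, 10 mm above the worktop
- violet_2: another small dark violet dropper bottle with a black cap, 38 mm across, 97 mm tall, loose, in one of the bins. Origin: centre of its underside, 10 mm above the worktop
- red_1: a small red dropper bottle with a red cap, 38 mm across, 97 mm tall, loose, in one of the bins. Origin: centre of its underside, 10 mm above the worktop
- blue_1: a small white dropper bottle with a blue cap and an orange band, 38 mm across, 97 mm tall, loose, in one of the bins. Origin: centre of its underside, 10 mm above the worktop
- slide_carton: carton of microscope slides, 33 x 82 x 58 mm, loose on the worktop beside the right end of the rack; origin: centre of its underside
- oil_bottle: small amber dropper bottle with a black cap, 31 mm across, 73 mm tall, loose on the worktop near the right end of the rack; origin: centre of its underside
- forceps: steel forceps, 11 x 123 x 11 mm, loose on the worktop behind the rack; origin: centre of its underside

How it is judged:
By the outcome, as a careful person would: the job done as asked, in the order asked, and still so for the second after the job is handed in, with the robot touching nothing.
It also fails if it takes over 51 s, if anything falls off the work surface, if the arm or the gripper's body presses on something with over 40 N, if the wrist force passes 120 N, or if a joint passes its speed limit or range.

## Robot

A 6-joint arm with a two-finger parallel gripper is mounted at the origin on a cart in front of the work surface, level with it; the furniture and walls round the work are solid. World frame = base frame: x ahead of the robot, y to its left, z up, the work surface at z = 0. Lengths are in m, angles in rad, forces in N, time in s.
With the tool pointing down it reaches from about 0.35 to 0.85 m from the base axis. Payload 8.1 kg.
Tool frame: the origin (TCP) lies at the very end of the fingers, on their centre line; the grasp point (between the pads) lies 19 mm behind it; z points along the fingers, y is the direction in which the jaws open and shut (so a half turn about z gives the same grasp; the last joint's range is limited). The gripper opens to 93 mm and grips with 3 to 60 N. Pads are 15 mm wide; open, the fingers measure 128 mm over their backs; the gripper's body (75 mm by 188 mm) begins 65 mm behind the grasp point.
Start: joints at [1.156, 0.13, 1.488, -0, 1.523, -0.085], TCP at [0.194, 0.568, 0.219] pointing down, gripper open.
Joint ranges: [-2.96, 2.96], [-0.89, 2.26], [0.02, 2.5], [-1.34, 4.48], [0, 2.73], [-2.66, 2.66]. Speed limits (rad/s): [2.39, 2.39, 2.79, 3.14, 3.14, 3.14].

## Interface

Orientations are given as a rotation vector (axis times angle).
In Python, from plant import robot gives the robot as it stands.
- The arm moves only by the tool jog_arm, never from a script. Its argument "commands" is a list of rows, each a list of 3 entries, a list of its own where there are three numbers: the shift along the world's x, y, z scaled (see below), then the turn, a rotation vector about the world's x, y, z scaled (see below), then the closure, from -1 (fully open) to 1 (shut), so that 0 is half open. In form: [[[tx, ty, tz], [ax, ay, az], hand], ...]. A call has 1 to 10 rows; each row is the pose to reach, as a shift and turn from the pose measured when the call began, turning the shorter way round; what a row does not reach only later rows make up. The controller multiplies each number of a shift by 0.6 m and each number of a turn by 2 pi rad. A row lasts 1/8 s, in which the tool goes at most 62.5 mm and 10.7 degrees, less where a joint would pass 70% of its speed; a pose out of reach is approached as far as the arm can. A call with a number of a shift or a turn outside -1 to 1 is refused whole. A call with a gripper value outside its range is refused whole. The fingers move at their own pace and stop on an object; "newtons" is the grip in N (left out, the last holds). Time passes only in rows, so rows that repeat a pose let the fingers close. It gives the time, the measured TCP pose, the force and the opening at its end, in the units of the state.
- robot.read_state(): the state, without advancing time (a new reading comes with each control period).
- robot.read_camera(name): name is "scene" or "top" or "wrist"; returns a dict with "pixels" (420x560x3 uint8, red, green, blue), "fovy" (degrees; the focal length in pixels is half the picture's height over the tangent of half this angle, whatever the lens; pixels are square), "cx", "cy" (the principal point, pixels), "rvec" (rotation vector, rad) and "tvec" (3), from world to camera coordinates, as OpenCV has them; the wrist camera has in their place "tool_from_camera" (4x4, takes a point from camera to tool coordinates, whose origin is the TCP and whose axes are the flange's). Camera axes: x right, y down, z forward; pixel columns grow to the right and rows downward; lengths in m; the calibration is good to about 2 mm. The wrist camera is an equidistant fisheye: a pixel r from the principal point sees the ray r / f radians off the axis. A picture is of the moment at which its call begins: read the wrist's pose just before it. There is no depth.
- robot.close_job(): hands the job in, once; it reports no verdict.
Trained networks look in the newest picture that a camera, given by its name, has taken for a name from the list of things; names that differ only in an ending like _2 or _b are one class to them, and where a whole thing is asked for, a point or a joint stands for the part that bears it (a point fixed in the world has none). Each returns a list of dicts, best first, with "p" (0 to 1); they miss things now and then, are a little off and sometimes report something else, mostly with a low value. They report only what shows in the picture. A call takes as long as a camera call.
- robot.trace(camera, name): "pixels" (420x560 bool, what is visible of it) and "uv" ([column, row] in pixels, amid what is visible of it).
The state is a dict: "t": time; "q": joint angles; "dq": joint speeds; "joint_torque": joint torques, N m; "tool_pos": TCP position; "orientation": TCP orientation; "force": force on the tool from outside, world axes, zero at the start; "wrist_torque": the same for the moment, N m; "opening": finger opening in m.
Only numpy, scipy, OpenCV 4.12 (cv2) and the standard library are available. Lean on these libraries where they do the work, as an engineer would, in place of code of your own. Each camera call takes 0.05 s, during which the arm holds its last target.

## Working session

There is one attempt and no reset: what is moved stays moved. The work goes in short steps, Python scripts to look and compute and a tool call to move; the robot and the scene stay as the last step left them, time stands still between calls to the robot, and variables do not carry over. Pictures are saved under pics/ and viewed, and the job is handed in when it is done.

Besides the shell and the picture viewer there is one more tool, called after "Emit:" as name(argument=value, ...) on one line, values as JSON. jog_arm: Moves the arm, as the interface text tells. Shifts and turns lie within -1 to 1; 1 stands for 0.6 m of shift or 2 pi rad of turn. Its arguments: {"type":"object","properties":{"commands":{"type":"array"},"newtons":{"type":"number"}},"required":["commands"]}

```bash
mkdir -p pics; ls; python3 - <<'E'
from plant import robot
import cv2
s=robot.read_state();print(s)
for n in ("scene","top","wrist"):
    c=robot.read_camera(n)
    print(n,c["fovy"],c["cx"],c["cy"],c.get("rvec"),c.get("tvec"),c.get("tool_from_camera"))
    cv2.imwrite(f"pics/{n}0.png",c["pixels"][:,:,::-1])
E
```

```text
pics
{'t': 0.0, 'q': array([ 1.15562246e+00,  1.31121249e-01,  1.48927025e+00, -3.37192413e-06,
        1.52299161e+00, -8.53723767e-02]), 'dq': array([-6.24320375e-04, -1.64537170e-03,  3.15533854e-05,  1.28631987e-04,
       -4.91912628e-04, -3.38624196e-06]), 'joint_torque': array([ 1.77310616e-03, -5.59856915e+01, -4.91749942e+01,  7.67496089e-02,
        3.56750528e-02, -1.56266683e-04]), 'tool_pos': array([0.19405029, 0.56716066, 0.21761624]), 'orientation': array([-5.15633629e-01, -3.09854053e+00,  2.72574738e-03]), 'force': array([-0.17698107, -0.57400776, -0.36386429]), 'wrist_torque': array([0.00945297, 0.00401614, 0.00507274]), 'opening': 0.09300449939795663}
scene 48.88957617796113 274.1121936861132 208.62864329459725 [ 1.04876344 -2.5333443   0.92228681] [0.18723945 0.45437728 0.8324948 ] None
top 51.663510010790326 275.8181127196301 209.98222670723857 [ 2.13325844 -2.1685514   0.18418272] [-0.22035969  0.46113501  0.87769652] None
wrist 65.70646984690485 275.07187648027025 209.25842655623987 None None [[-6.24282866e-04 -9.66338913e-01 -2.57271677e-01  7.26471349e-02]
 [ 9.99999805e-01 -6.11470935e-04 -1.29802803e-04  3.52917277e-04]
 [-3.18806528e-05 -2.57271707e-01  9.66339106e-01 -1.65584795e-01]
 [ 0.00000000e+00  0.00000000e+00  0.00000000e+00  1.00000000e+00]]
```

View pics/scene0.png

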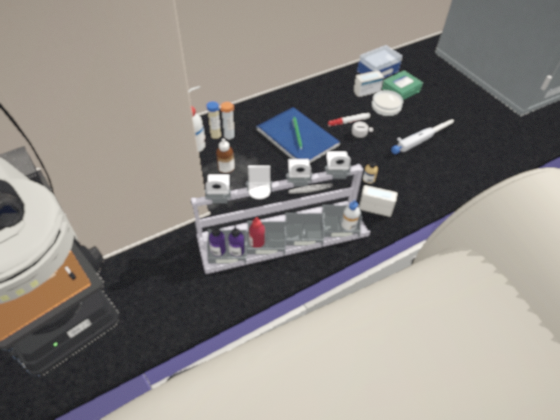

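View pics/top0.png

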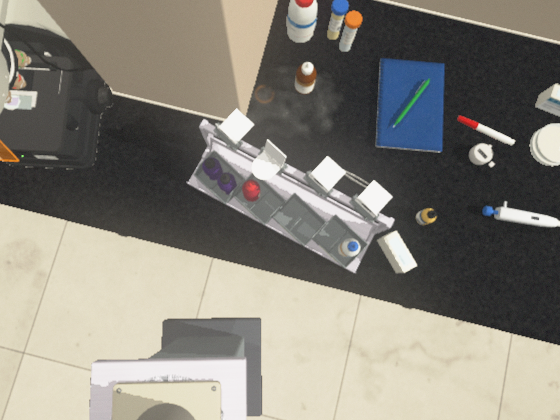

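View pics/wrist0.png

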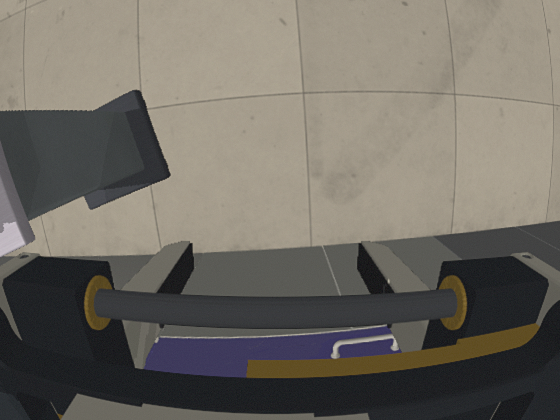

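```bash
python3 - <<'E'
import cv2,numpy as np
from plant import robot
a=cv2.imread("pics/scene0.png")[140:280,185:405]
cv2.imwrite("pics/scene0z.png",cv2.resize(a,None,fx=3.6,fy=3.6,interpolation=cv2.INTER_CUBIC))
a=cv2.imread("pics/top0.png")[100:280,175:425]
cv2.imwrite("pics/top0z.png",cv2.resize(a,None,fx=3.2,fy=3.2,interpolation=cv2.INTER_CUBIC))
for n in("scene","top"):
  for nm in ("rack","hinge_a","bin_a","violet_1","red_1","blue_1","slide_carton","oil_bottle","forceps"):
    for d in robot.trace(n,nm): print(n,nm,round(d["p"],2),np.round(d["uv"],1),d["pixels"].sum())
print(robot.read_state()["t"])
E
```

```text
scene rack 0.82 [275.4 213.4] 3721
scene hinge_a 0.94 [340.2 167. ] 545
scene hinge_a 0.72 [258.5 182.2] 686
scene hinge_a 0.59 [218.3 187.7] 630
scene hinge_a 0.58 [300.2 175.5] 581
scene hinge_a 0.36 [333.4 225.3] 803
scene bin_a 0.81 [224.1 257.6] 552
scene bin_a 0.73 [302.7 227.5] 1239
scene bin_a 0.66 [268.5 242.1] 915
scene bin_a 0.66 [332.9 227.6] 787
scene violet_1 0.88 [234.5 243.4] 390
scene violet_1 0.85 [216.7 241.1] 398
scene red_1 0.96 [255.7 233. ] 376
scene blue_1 0.71 [352.3 215.9] 362
scene slide_carton 0.91 [379.7 202.9] 793
scene slide_carton 0.45 [304.9 227.9] 1190
scene slide_carton 0.29 [227.8 257.9] 588
scene oil_bottle 0.72 [369.1 168.9] 197
scene forceps 0.47 [308.6 186. ] 191
scene forceps 0.36 [370.2 171. ] 195
top rack 0.7 [294.  194.5] 4831
top hinge_a 0.91 [263.9 162.9] 926
top hinge_a 0.74 [321.6 176.8] 885
top hinge_a 0.66 [232.6 127.1] 952
top hinge_a 0.62 [371.1 200.2] 922
top bin_a 0.96 [337.  239.7] 1254
top bin_a 0.69 [295.9 219.9] 1533
top bin_a 0.66 [218.2 180.7] 786
top bin_a 0.6 [263.4 204. ] 1138
top violet_1 0.72 [224.6 179.8] 283
top violet_1 0.7 [208.3 167.3] 340
top violet_1 0.32 [292.3 194.7] 5186
top red_1 0.8 [254.6 188.6] 314
top red_1 0.29 [267.2 160. ] 871
top blue_1 0.57 [351.2 250.2] 360
top blue_1 0.19 [334.9 235. ] 1268
top blue_1 0.17 [326.2 173.9] 693
top slide_carton 0.59 [396.5 254.7] 980
top oil_bottle 0.74 [426.  211.7] 269
top forceps 0.43 [346.3 175. ] 29
1.05
```

View pics/scene0z.png

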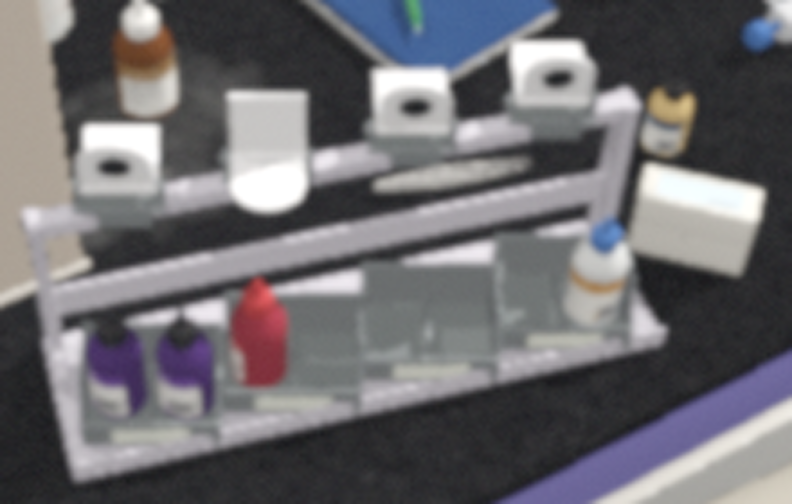

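View pics/top0z.png

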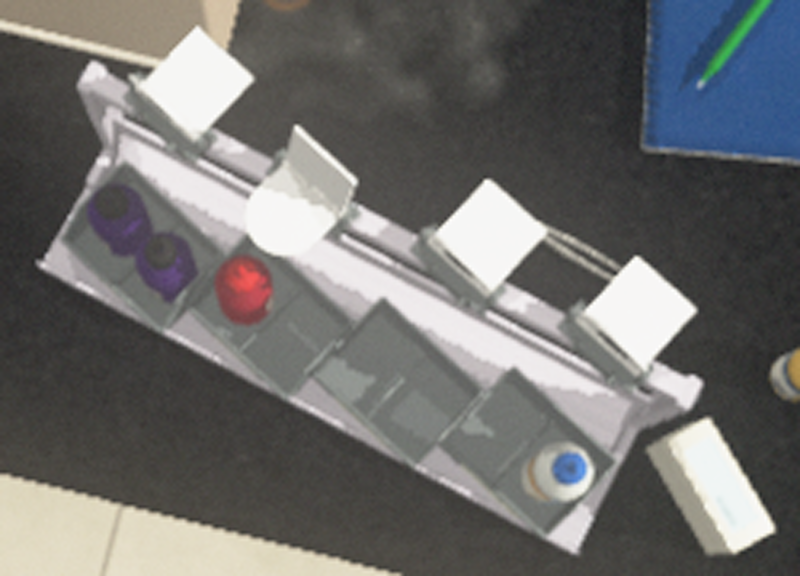

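```bash
cat > h.py <<'E'
import numpy as np,cv2
def proj(c,P):
    f=210/np.tan(np.radians(c["fovy"])/2)
    K=np.array([[f,0,c["cx"]],[0,f,c["cy"]],[0,0,1]])
    return cv2.projectPoints(np.float64(P).reshape(-1,1,3),np.array(c["rvec"]),np.array(c["tvec"]),K,None)[0].reshape(-1,2)
def w(p,X): # p=x,y,yaw ; X in hinge-centre frame
    X=np.atleast_2d(X); R=np.array([[np.cos(p[2]),-np.sin(p[2])],[np.sin(p[2]),np.cos(p[2])]])
    return np.c_[X[:,:2]@R.T+p[:2],X[:,2]]
E
cat > fit.py <<'E'
from h import *
from plant import robot
from scipy.optimize import least_squares
cams={n:robot.read_camera(n) for n in("top","scene")}
ys=[.144,.048,-.048,-.144]
def lie(k): 
    return [[.048*np.cos(.0873),ys[k]+s*.023,.160+.048*np.sin(.0873)+.0015] for s in(1,-1)]
def st(k): return [[.048*np.sin(.1745),ys[k]+s*.023,.160+.048*np.cos(.1745)] for s in(1,-1)]
M=np.array(lie(0)+st(1)+lie(2)+lie(3))
T=np.array([(198,28),(253,77),(298,127),(356,183),(489,180),(547,231),(638,257),(696,309)])/3.2+[175,100]
S=np.array([(83,124),(160,125),(228,92),(308,93),(372,70),(450,68),(510,42),(590,40)])/3.6+[185,140]
def res(p):
    W=w(p,M); return np.r_[(proj(cams["top"],W)-T).ravel(),(proj(cams["scene"],W)-S).ravel()]
best=min((least_squares(res,[.3,.6,a],loss="soft_l1") for a in np.arange(-3,3.2,1)),key=lambda r:r.cost)
p=best.x;print(p,np.degrees(p[2]));print(np.round(res(p).reshape(2,-1,2),1).tolist())
print("hinges",np.round(w(p,[[0,y,.16] for y in ys]),4))
s=robot.read_state()
print(s["t"]); print("tcp px",proj(cams["top"],[s["tool_pos"],[0,0,0]]))
np.save("p.npy",p)
E
python3 fit.py
```

```text
[ 0.50408522 -0.27071865 -0.53651926] -30.740289007704263
[[[-2.2, 0.1], [1.9, -3.4], [0.5, 4.9], [5.3, 0.1], [-3.4, 2.3], [0.3, -1.5], [-4.2, 3.7], [-0.1, -0.2]], [[-0.5, -0.1], [-2.1, -3.8], [3.6, 0.6], [1.7, -3.2], [0.2, 0.8], [-2.8, -1.9], [0.5, 1.8], [-3.5, -0.8]]]
hinges [[ 0.5777 -0.147   0.16  ]
 [ 0.5286 -0.2295  0.16  ]
 [ 0.4796 -0.312   0.16  ]
 [ 0.4305 -0.3945  0.16  ]]
1.15
tcp px [[-226.78910675  365.97979054]
 [ 166.90768903  437.89328758]]
```

```bash
cat > fit2.py <<'E'
exec(open("fit.py").read().split("def res")[0])
def W_(p):
    out=[]
    for i,X in enumerate(M):
        k=i//2; c=w(p,[[0,ys[k]*p[4]/.048,0]])[0,:2]
        out.append(w([c[0],c[1],p[3]],[[X[0],X[1]-ys[k],X[2]]])[0])
    return np.array(out)
def res(p):
    W=W_(p); return np.r_[(proj(cams["top"],W)-T).ravel(),(proj(cams["scene"],W)-S).ravel()]
best=least_squares(res,[.5,-.27,-.5,-.7,.048],x_scale=[.1,.1,1,1,.01])
p=best.x;print(p,np.degrees(p[2:4]));print(np.round(res(p).reshape(2,-1,2),1).tolist())
print("hinges",np.round(w(p,[[0,y*p[4]/.048,.16] for y in ys]),4))
np.save("p2.npy",p)
E
python3 fit2.py
```

```text
[ 0.50963668 -0.2639908  -0.51165143 -0.77043275  0.0481384 ] [-29.31546734 -44.14254499]
[[[-0.5, -0.0], [0.2, 0.9], [-1.0, 0.7], [0.0, 0.7], [-0.2, 0.2], [0.2, 0.9], [-0.2, 0.5], [0.6, 1.1]], [[0.5, -0.9], [-0.7, -1.3], [0.3, -0.5], [-1.0, -0.9], [0.7, -1.3], [-1.5, -0.9], [0.7, -0.9], [-2.4, -0.5]]]
hinges [[ 0.5803 -0.1381  0.16  ]
 [ 0.5332 -0.222   0.16  ]
 [ 0.4861 -0.306   0.16  ]
 [ 0.4389 -0.3899  0.16  ]]
```

```bash
cat >> h.py <<'E'
def unproj(c,uv,z):
    f=210/np.tan(np.radians(c["fovy"])/2)
    R=cv2.Rodrigues(np.array(c["rvec"]))[0]; t=np.array(c["tvec"]).ravel()
    C=-R.T@t; d=np.array([(uv[0]-c["cx"])/f,(uv[1]-c["cy"])/f,1.])@R
    return C+d*(z-C[2])/d[2]
E
python3 - <<'E'
from h import *
from plant import robot
c=robot.read_camera("top");s=robot.read_camera("scene")
print("cams",[np.round(-cv2.Rodrigues(np.array(q["rvec"]))[0].T@np.array(q["tvec"]).ravel(),2) for q in(c,s)])
for uv in [(120,95),(205,118),(247,125),(268,60),(285,0),(0,200),(100,220),(360,300),(560,345),(100,165),(45,80)]: print("top",uv,np.round(unproj(c,uv,0),3))
for uv in [(0,290),(100,245),(200,203)]: print("scene",uv,np.round(unproj(s,uv,0),3))
E
```

```text
cams [array([ 0.32, -0.21,  0.94]), array([0.01, 0.27, 0.93])]
top (120, 95) [0.733 0.121 0.   ]
top (205, 118) [ 0.676 -0.072  0.   ]
top (247, 125) [ 0.658 -0.167  0.   ]
top (268, 60) [ 0.815 -0.217  0.   ]
top (285, 0) [ 0.967 -0.259  0.   ]
top (0, 200) [0.494 0.372 0.   ]
top (100, 220) [0.447 0.154 0.   ]
top (360, 300) [ 0.266 -0.405  0.   ]
top (560, 345) [ 0.165 -0.826  0.   ]
top (100, 165) [0.57  0.159 0.   ]
top (45, 80) [0.771 0.292 0.   ]
scene (0, 290) [0.815 0.324 0.   ]
scene (100, 245) [0.765 0.097 0.   ]
scene (200, 203) [ 0.698 -0.162  0.   ]
```

```bash
python3 - <<'E'
import cv2
a=cv2.imread("pics/top0.png")[0:320,0:420]
cv2.imwrite("pics/top0y.png",cv2.resize(a,None,fx=1.85,fy=1.85,interpolation=cv2.INTER_CUBIC))
E
```

```text
(no output)
```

View pics/top0y.png

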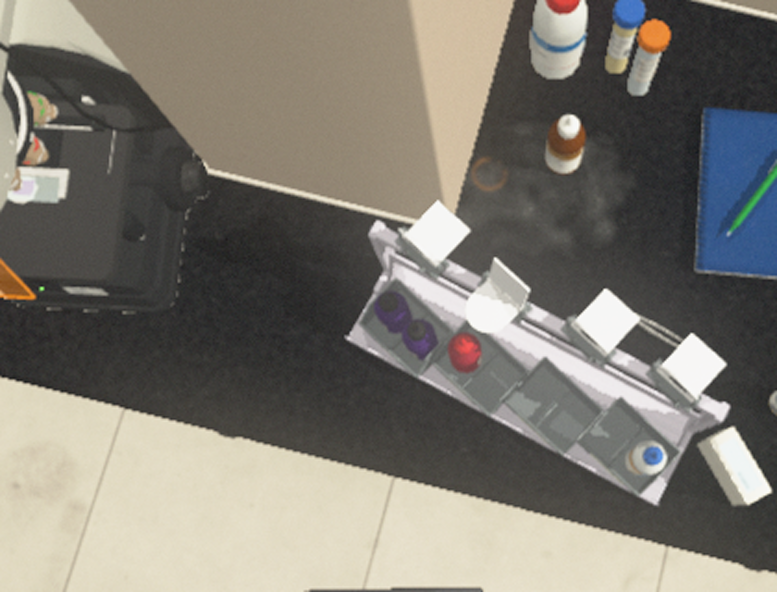

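Emit:
jog_arm(commands=[[[-0.023,-0.062,0.047],[0,0,0],1],[[-0.045,-0.122,0.093],[0,0,0],1],[[-0.067,-0.183,0.14],[0,0,0],1],[[-0.09,-0.245,0.187],[0,0,0],1],[[-0.033,-0.3,0.187],[0,0,0],1],[[0.025,-0.353,0.187],[0,0,0],1],[[0.083,-0.408,0.187],[0,0,-0.02],1],[[0.143,-0.462,0.187],[0,0,-0.04],1],[[0.187,-0.533,0.187],[0,0,-0.06],1],[[0.228,-0.603,0.187],[0,0,-0.07],1]], newtons=5)

```text
t: 2.6
tool_pos: [0.3318, 0.2044, 0.331]
orientation: [1.183, 2.91, 0.001]
force: [1.1, 0.4, -0.5]
opening: 0.0009
```

Emit:
jog_arm(commands=[[[0.042,-0.083,0],[0,0,0],1],[[0.08,-0.173,0],[0,0,0],1],[[0.083,-0.257,0],[0,0,0],1],[[0.083,-0.34,0],[0,0,0],1],[[0.083,-0.423,0],[0,0,0],1],[[0.087,-0.507,0],[0,0,0],1],[[0.1,-0.59,0],[0,0,0],1],[[0.125,-0.673,0],[0,0,0],1],[[0.15,-0.757,0],[0,0,0],1],[[0.175,-0.84,0],[0,0,0],1]])

```text
t: 3.85
tool_pos: [0.437, -0.3014, 0.3311]
orientation: [1.184, 2.909, 0.001]
force: [0.1, -0.3, 0.1]
opening: 0.0006
```

Emit:
jog_arm(commands=[[[0.01,-0.06,0],[0,0,0],1],[[0.02,-0.12,0],[0,0,0],1],[[0.03,-0.173,0],[0,0,0],1],[[0.03,-0.173,-0.07],[0,0,0],1],[[0.03,-0.173,-0.135],[0,0,0],1],[[0.03,-0.173,-0.135],[0,0,0],1]])

```text
t: 4.6
tool_pos: [0.4534, -0.4037, 0.246]
orientation: [-1.182, -2.904, -0.005]
force: [-0.1, -0.0, 0.6]
opening: 0.0004
```

```bash
cat > look.py <<'E'
import sys
from h import *
from plant import robot
i=sys.argv[1]
p=np.load("p2.npy"); st=robot.read_state(); tp=st["tool_pos"]
print(st["t"],tp,st["orientation"],st["force"])
for k,y in enumerate([.144,.048,-.048,-.144]):
    h=w(p,[[0,y,.16]])[0]; d=tp-h; a=p[3]
    print(k+1,"in tag frame",np.round([d[0]*np.cos(a)+d[1]*np.sin(a),-d[0]*np.sin(a)+d[1]*np.cos(a),d[2]],4))
outs=[]
for n in("scene","top"):
    c=robot.read_camera(n); im=c["pixels"][:,:,::-1].copy()
    uv=proj(c,tp)[0]; print(n,uv)
    x0,y0=(250,110) if n=="scene" else (275,110)
    z=cv2.resize(im[y0:y0+130,x0:x0+130],None,fx=3,fy=3,interpolation=cv2.INTER_CUBIC)
    cv2.drawMarker(z,tuple(int(v) for v in (uv-[x0,y0])*3),(0,0,255),0,10,1)
    outs.append(z)
cv2.imwrite(f"pics/l{i}.png",np.hstack(outs))
c=robot.read_camera("wrist"); cv2.imwrite(f"pics/w{i}.png",c["pixels"][:,:,::-1])
E
python3 look.py 1
```

```text
4.6 [ 0.45339674 -0.40365806  0.24602117] [-1.18228708 -2.90439336 -0.00541071] [-0.06751527 -0.01930785  0.61077268]
1 in tag frame [ 0.0938 -0.2786  0.086 ]
2 in tag frame [ 0.0692 -0.1858  0.086 ]
3 in tag frame [ 0.0446 -0.093   0.086 ]
4 in tag frame [ 0.0201 -0.0002  0.086 ]
scene [342.34891319 132.79112991]
top [385.26716315 191.52056613]
```

View pics/l1.png

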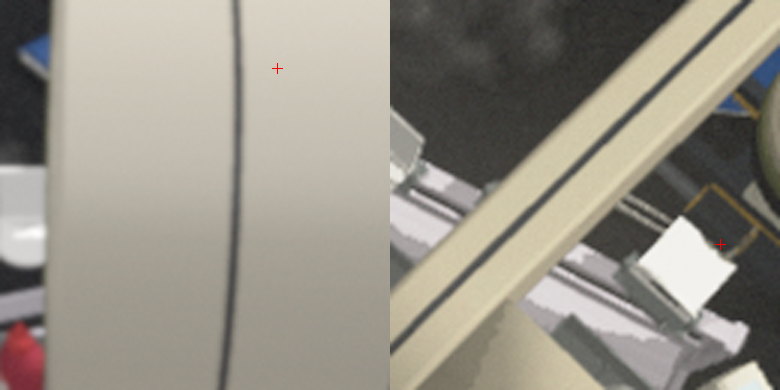

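View pics/w1.png

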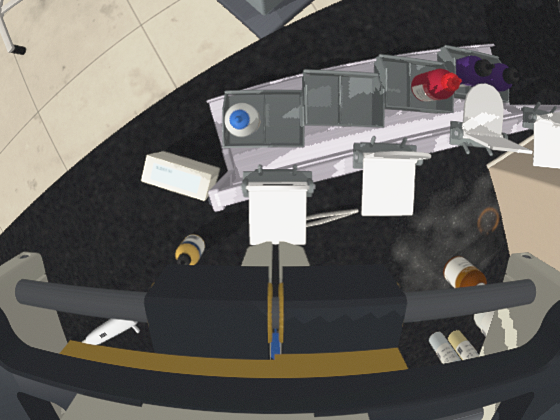

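```bash
cat >> h.py <<'E'
def wproj(c,st,P):
    P=np.atleast_2d(P);R=cv2.Rodrigues(np.array(st["orientation"]))[0]
    X=(P-st["tool_pos"])@R; T=np.linalg.inv(np.array(c["tool_from_camera"])); X=X@T[:3,:3].T+T[:3,3]
    f=210/np.tan(np.radians(c["fovy"])/2)
    r=np.hypot(X[:,0],X[:,1]); th=np.arctan2(r,X[:,2])
    return np.c_[c["cx"]+f*th*X[:,0]/r,c["cy"]+f*th*X[:,1]/r]
E
cat > ov.py <<'E'
import sys
from h import *
from plant import robot
from scipy.optimize import least_squares
p=np.load("p2.npy"); st=robot.read_state(); c=robot.read_camera("wrist")
im=c["pixels"][:,:,::-1].copy()[130:330,180:460]; im=cv2.resize(im,None,fx=2.8,fy=2.8)
def rot(y,X): 
    k=w(p,[[0,y,0]])[0]; return w([k[0],k[1],p[3]],X)
c5,s5=np.cos(.0873),np.sin(.0873);c10,s10=np.cos(.1745),np.sin(.1745)
for y in (-.048,-.144):
    X=rot(y,[[.048*c5,.023,.16+.048*s5],[.048*c5,-.023,.16+.048*s5],[0,-.023,.16],[0,.023,.16]])
    u=wproj(c,st,X);print(np.round(u,1).tolist())
    cv2.polylines(im,[np.int32((u-[180,130])*2.8)],True,(0,0,255),1)
    X=rot(y,[[-.048*s10,0,.16+.048*c10]]);u=wproj(c,st,X)
    cv2.drawMarker(im,tuple(np.int32((u[0]-[180,130])*2.8).tolist()),(0,255,0),0,10,1)
u=wproj(c,st,[st["tool_pos"]+1e-6]);print("tcp",u)
cv2.imwrite(sys.argv[1],im)
E
python3 ov.py pics/ov1.png
```

```text
[[409.9, 214.3], [359.6, 214.6], [361.3, 156.6], [412.6, 158.4]]
[[303.1, 243.1], [248.1, 243.3], [247.0, 186.0], [303.9, 185.9]]
tcp [[275.65982526 259.11853773]]
```

View pics/ov1.png

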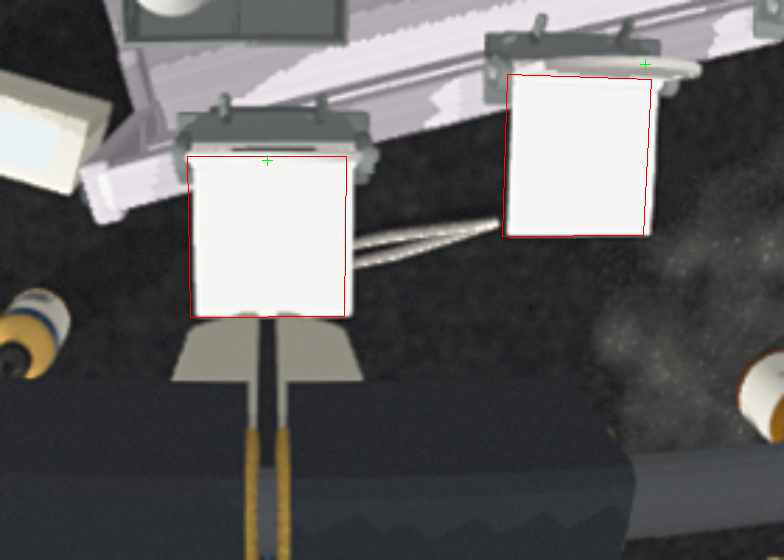

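Emit:
jog_arm(commands=[[[0,0,-0.03],[0,0,0],1],[[0,0,-0.06],[0,0,0],1],[[0,0,-0.09],[0,0,0],1],[[0,0,-0.107],[0,0,0],1],[[0,0,-0.107],[0,0,0],1]])

```text
t: 5.42
tool_pos: [0.4553, -0.4053, 0.1871]
orientation: [1.183, 2.908, -0.0]
force: [-0.4, 0.4, -0.1]
opening: 0.0006
```

```bash
python3 look.py 2; python3 ov.py pics/ov2.png
```

```text
5.425 [ 0.45527104 -0.40534247  0.18710433] [ 1.18316153e+00  2.90796831e+00 -2.32811785e-04] [-0.38947928  0.37082517 -0.05842852]
1 in tag frame [ 0.0963 -0.2785  0.0271]
2 in tag frame [ 0.0717 -0.1857  0.0271]
3 in tag frame [ 0.0471 -0.0929  0.0271]
4 in tag frame [ 0.0226 -0.0001  0.0271]
scene [339.01102812 151.41413914]
top [377.28985027 196.89925084]
[[443.8, 238.2], [383.1, 240.2], [387.0, 166.0], [449.3, 168.4]]
[[311.0, 276.2], [240.8, 276.5], [238.7, 204.2], [312.8, 204.0]]
tcp [[275.6600015 259.1181964]]
```

View pics/ov2.png

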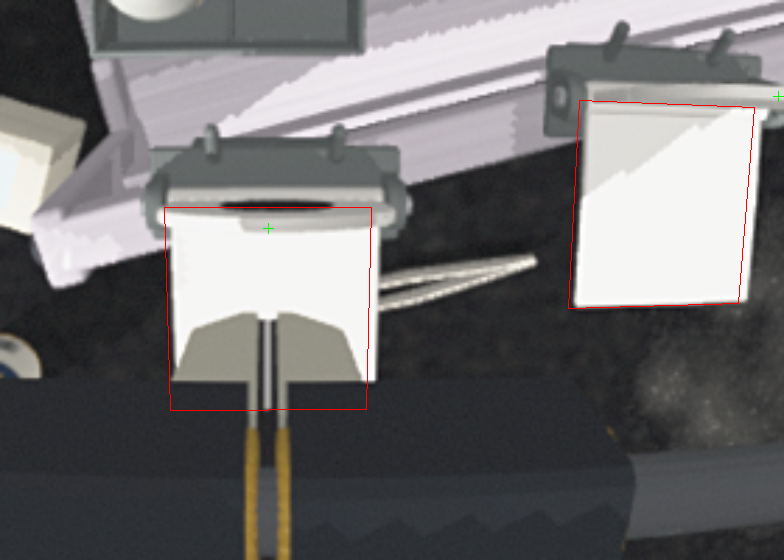

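View pics/l2.png

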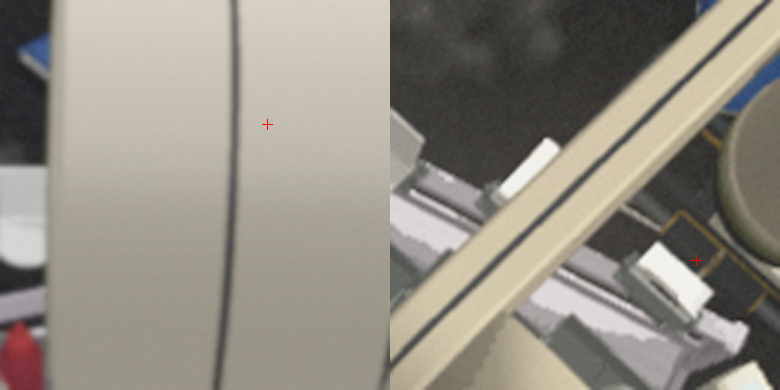

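Emit:
jog_arm(commands=[[[-0.006,0.006,-0.005],[0,0,0],1],[[-0.012,0.012,-0.007],[0,0,0],1],[[-0.018,0.0175,-0.007],[0,0,0],1],[[-0.024,0.023,-0.007],[0,0,0],1],[[-0.03,0.029,-0.007],[0,0,0],1],[[-0.036,0.035,-0.007],[0,0,0],1],[[-0.042,0.041,-0.007],[0,0,0],1],[[-0.049,0.0475,-0.007],[0,0,0],1],[[-0.056,0.054,-0.007],[0,0,0],1],[[-0.063,0.061,-0.007],[0,0,0],1]])

```text
t: 6.88
tool_pos: [0.4181, -0.3695, 0.1855]
orientation: [1.182, 2.905, -0.003]
force: [-0.2, 0.3, -0.4]
opening: 0.0005
```

```bash
python3 look.py 3; python3 ov.py pics/ov3.png
```

```text
6.875 [ 0.41814999 -0.36949048  0.18551237] [ 1.18173047e+00  2.90458778e+00 -2.87034602e-03] [-0.20987401  0.33300697 -0.39744082]
1 in tag frame [ 0.0447 -0.2786  0.0255]
2 in tag frame [ 0.0201 -0.1858  0.0255]
3 in tag frame [-0.0045 -0.093   0.0255]
4 in tag frame [-0.029  -0.0002  0.0255]
scene [341.47742797 167.66765138]
top [357.95618676 218.06031226]
[[433.1, 306.7], [375.5, 311.8], [382.3, 247.0], [442.6, 244.7]]
[[308.1, 342.6], [244.1, 342.8], [241.3, 282.7], [310.7, 282.5]]
tcp [[275.66005862 259.11810914]]
```

View pics/ov3.png

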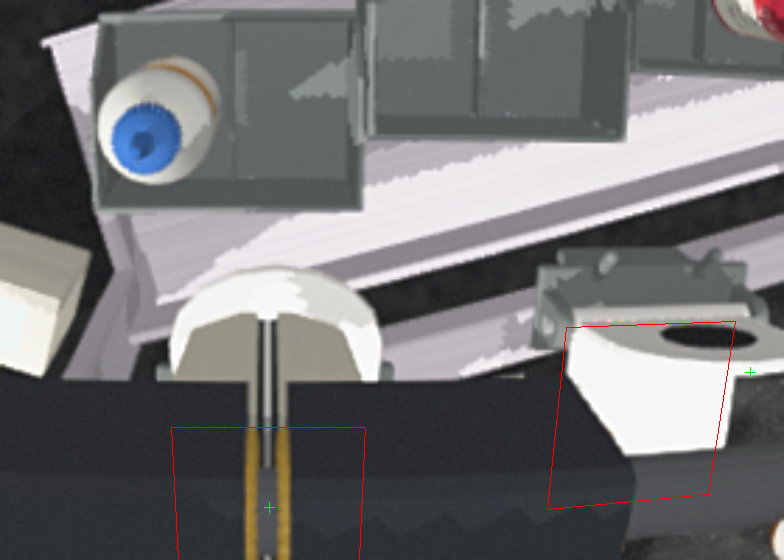

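View pics/w3.png

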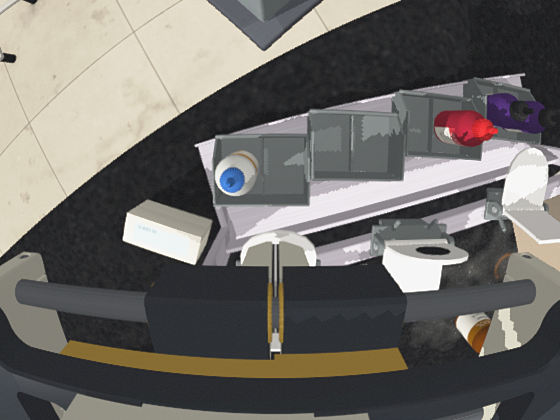

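Emit:
jog_arm(commands=[[[0,0,0.04],[0,0,0],1],[[0,0,0.085],[0,0,0],1],[[0,0,0.125],[0,0,0],1],[[0,0,0.125],[0,0,0],1],[[0.045,0.026,0.125],[0,0,0],1],[[0.09,0.052,0.125],[0,0,0],1],[[0.14,0.0805,0.125],[0,0,0],1],[[0.14,0.0805,0.125],[0,0,0],1]])

```text
t: 8.07
tool_pos: [0.5035, -0.3198, 0.2585]
orientation: [1.179, 2.908, -0.001]
force: [-0.8, -1.0, 0.4]
opening: 0.0004
```

```bash
python3 look.py 4; python3 ov.py pics/ov4.png
```

```text
8.075 [ 0.50349304 -0.31980704  0.25854059] [ 1.17861600e+00  2.90782243e+00 -1.41861030e-03] [-0.83746836 -0.96162469  0.40032336]
1 in tag frame [ 0.0713 -0.1835  0.0985]
2 in tag frame [ 0.0467 -0.0907  0.0985]
3 in tag frame [0.0222 0.0021 0.0985]
4 in tag frame [-0.0024  0.0949  0.0985]
scene [300.66582558 135.41395576]
top [334.26595377 160.47549499]
[[302.9, 241.1], [249.3, 241.3], [248.3, 185.5], [303.7, 185.3]]
[[198.5, 266.3], [151.3, 264.7], [146.5, 214.0], [195.3, 214.0]]
tcp [[275.65936559 259.11857227]]
```

View pics/ov4.png

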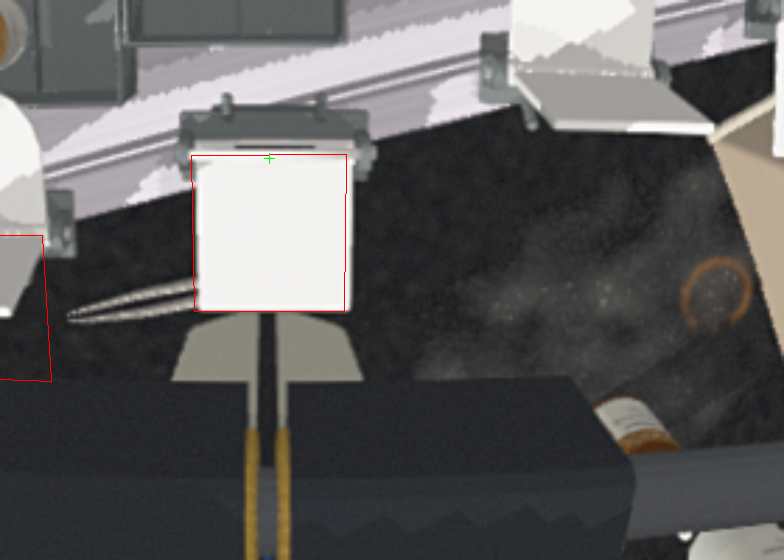

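View pics/w4.png

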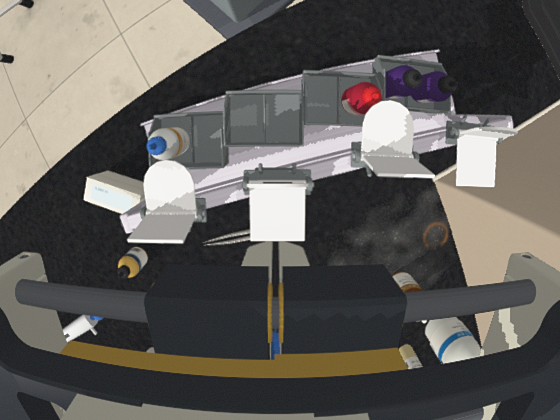

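Emit:
jog_arm(commands=[[[0,0,-0.03],[0,0,0],1],[[0,0,-0.065],[0,0,0],1],[[0,0,-0.1],[0,0,0],1],[[0,0,-0.124],[0,0,0],1],[[0,0,-0.124],[0,0,0],1]])

```text
t: 8.9
tool_pos: [0.5004, -0.3214, 0.1834]
orientation: [1.185, 2.908, -0.002]
force: [-0.7, 0.3, 0.3]
opening: 0.0007
```

Emit:
jog_arm(commands=[[[-0.006,0.006,0],[0,0,0],1],[[-0.012,0.012,0],[0,0,0],1],[[-0.018,0.0175,0],[0,0,0],1],[[-0.024,0.023,0],[0,0,0],1],[[-0.03,0.029,0],[0,0,0],1],[[-0.036,0.035,0],[0,0,0],1],[[-0.042,0.041,0],[0,0,0],1],[[-0.049,0.0475,0],[0,0,0],1],[[-0.055,0.0535,0],[0,0,0],1],[[-0.061,0.0595,0],[0,0,0],1]])

```text
t: 10.15
tool_pos: [0.4636, -0.2854, 0.1833]
orientation: [1.185, 2.908, -0.002]
force: [0.0, 0.1, -0.1]
opening: 0.0006
```

```bash
python3 look.py 5; python3 ov.py pics/ov5.png
```

```text
10.15 [ 0.46355514 -0.28542403  0.18333217] [ 1.18495856e+00  2.90759190e+00 -1.81787805e-03] [ 0.02277289  0.05976423 -0.14329928]
1 in tag frame [ 0.0187 -0.1867  0.0233]
2 in tag frame [-0.0059 -0.0939  0.0233]
3 in tag frame [-0.0304 -0.0011  0.0233]
4 in tag frame [-0.055   0.0917  0.0233]
scene [301.50924499 176.8995571 ]
top [309.50118305 193.66762626]
[[309.7, 346.3], [245.3, 346.6], [242.4, 286.5], [312.3, 286.2]]
[[186.8, 367.6], [132.9, 361.6], [121.6, 309.9], [178.9, 314.6]]
tcp [[275.66140391 259.11861535]]
```

View pics/ov5.png

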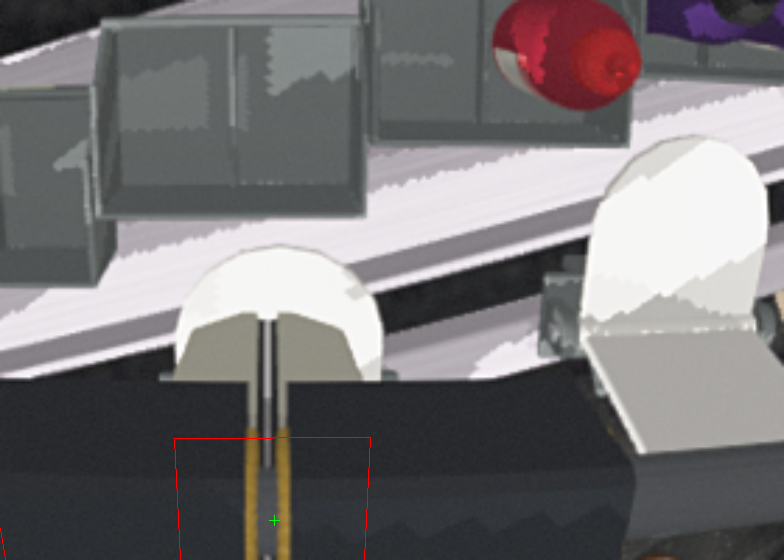

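Emit:
jog_arm(commands=[[[0,0,0.05],[0,0,0],1],[[0,0,0.125],[0,0,0],1],[[0,0,0.2],[0,0,0],1],[[0,0,0.25],[0,0,0],1],[[-0.05,0.07,0.25],[0,0,0],1],[[-0.11,0.15,0.25],[0,0,0],1],[[-0.12,0.24,0.25],[0,0,0],1],[[-0.13,0.34,0.25],[0,0,0],1],[[-0.13,0.44,0.25],[0,0,0],1],[[-0.13,0.54,0.25],[0,0,0],1]])

```text
t: 11.6
tool_pos: [0.3856, 0.04, 0.3338]
orientation: [1.185, 2.906, -0.001]
force: [0.4, -0.0, -0.1]
opening: 0.0003
```

```bash
python3 look.py 6; python3 - <<'E'
import cv2
from plant import robot
for n in("scene","top"):
    cv2.imwrite(f"pics/{n}6.png",robot.read_camera(n)["pixels"][:,:,::-1])
E
```

```text
11.6 [0.38560457 0.03996697 0.3338339 ] [ 1.18526342e+00  2.90564404e+00 -1.17811085e-03] [ 0.35191479 -0.01694529 -0.0504667 ]
1 in tag frame [-0.2638 -0.0075  0.1738]
2 in tag frame [-0.2884  0.0853  0.1738]
3 in tag frame [-0.313   0.1781  0.1738]
4 in tag frame [-0.3375  0.2709  0.1738]
scene [203.81712503 241.51474831]
top [ 88.56446367 231.49700986]
```

View pics/scene6.png

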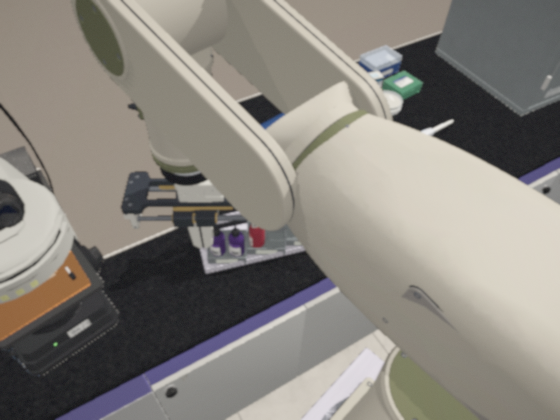

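View pics/top6.png

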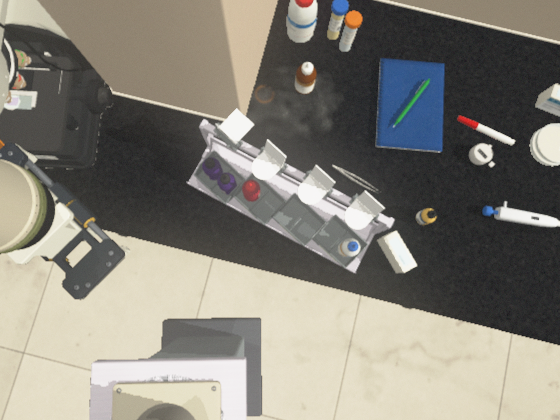

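```bash
python3 - <<'E'
from h import *
from plant import robot
p=np.load("p2.npy"); c=robot.read_camera("top"); st=robot.read_state()
a=c["pixels"][:,:,::-1].copy(); b=cv2.imread("pics/top0.png")
z=cv2.resize(a[100:280,175:425],None,fx=3.2,fy=3.2,interpolation=cv2.INTER_CUBIC)
c10,s10,c5,s5=np.cos(.1745),np.sin(.1745),np.cos(.0873),np.sin(.0873)
for y in(.048,-.048,-.144):
    k=w(p,[[0,y,0]])[0]
    X=w([k[0],k[1],p[3]],[[.048*s10,.023,.16+.048*c10],[.048*s10,-.023,.16+.048*c10],[0,-.023,.16],[0,.023,.16]])
    cv2.polylines(z,[np.int32((proj(c,X)-[175,100])*3.2)],True,(0,0,255),1)
    X=w([k[0],k[1],p[3]],[[-.048*c5,0,.16+.048*s5]])
    cv2.drawMarker(z,tuple(np.int32((proj(c,X)[0]-[175,100])*3.2).tolist()),(0,255,0),0,10,1)
cv2.imwrite("pics/fin.png",z)
d=cv2.absdiff(a,b).max(2); cv2.imwrite("pics/diff.png",np.clip(d*3.,0,255))
E
```

```text
[ WARN:0@1.531] global loadsave.cpp:1063 imwrite_ Unsupported depth image for selected encoder is fallbacked to CV_8U.
```

View pics/fin.png

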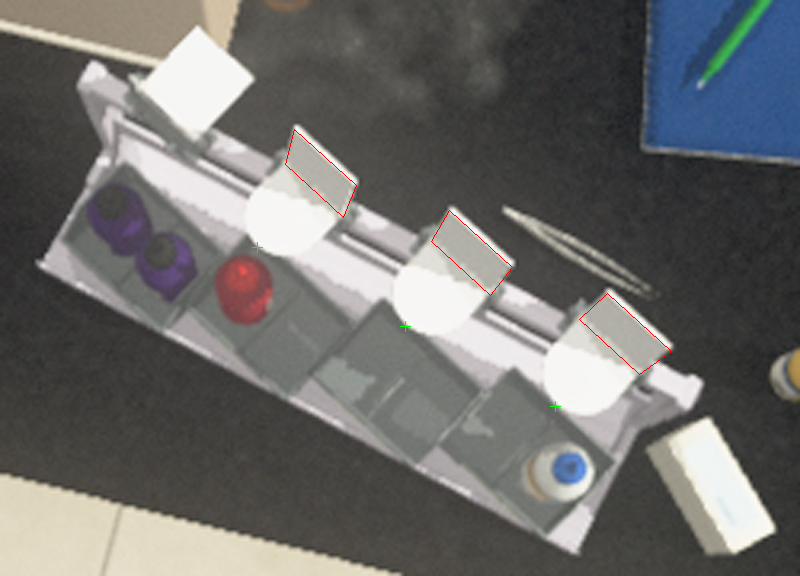

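View pics/diff.png

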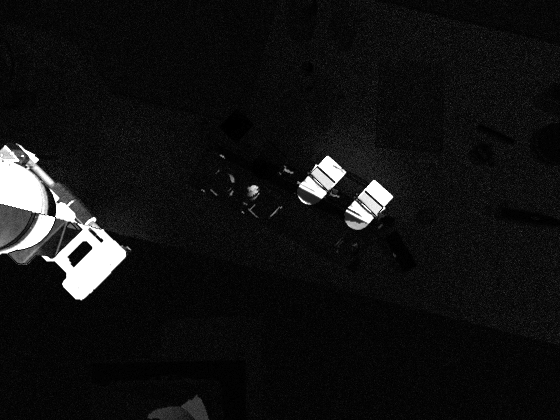

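```bash
python3 -c "
from plant import robot
s=robot.read_state();print(s['t'],abs(s['dq']).max(),s['force']);print(robot.close_job())"
```

```text
11.9 0.028710173715241358 [-0.07916661 -0.17381939 -0.36047341]
the job is handed in; nothing more can be done
None
```

I flipped the two wrong tags and handed the job in at 11.9 s, with the arm clear of everything. Counting from the left:

| Bin | Bottles | Leaf behind it now | Flipped? |
|---|---|---|---|
| 1 | two violet (full) | round, black disc | no, already right |
| 2 | red only | plain square | no, already right |
| 3 | empty | plain square | yes |
| 4 | blue-capped only | plain square | yes |

I pushed each wrong tag toward the robot from behind, with closed fingertips low on its round leaf. The forces I read at the end of each move were within about 1.3 N of zero.

**Last checks:**
- **Tags:** in the final top picture, tags 2, 3 and 4 match the outline of a tag fully over on its stop, to within a pixel or two. Tag 1 looks unchanged.
- **Other things:** before-and-after top pictures show real changes only at tags 3 and 4 and at the arm. There are faint differences round the violet and red bottles that look like shadow, and the bottles appear in the same places.
- **Scene camera:** the arm blocked it at the end, so it gave no second check.

**Disagreement with the description:** the tags and bins stand about 15° turned from the line of the rail. I aimed the pushes by the measured tag angle instead of the rail's.

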